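# Lay the slide box down in its carrying tray

### The job

The blue slide box has been left standing on its side at one end of the low grey carrying tray. Tip it over with a push of the fingertips so that it lies flat in the tray with its lid up, then gently push it along the tray until it is fully home against the green-rimmed end. Only push it: do not grip or lift it, and leave the two vials and the dropper bottle beside the tray standing where they are.

Things in the scene. Friction and masses are not known exactly. Their poses are not given: they have to be found in the camera images.
- tray: Grey plastic tray, fixed. Origin: centre of its underside, on the worktop. Outside 188 mm along its x, 112 mm along y; inside 180 x 104 mm; floor 4 mm thick; walls 4 mm thick, tops 14 mm above the worktop. Its +x end wall has a green rim (inner face at tray x = +90 mm), the other three rims are white. The slide box stands near the -x end; its side walls guide the lying box with 6 mm of play on either side.
- box_centre (a point): Middle (in all three directions) of the dark blue slide box: 92 mm along its x, 100 along y, 35 thick along z; z points out of the lid (the face with the pale label). At the start it stands on a 92 x 35 mm side on the tray's floor, 100 mm tall, lid face turned to the white-rimmed -x end wall and 8 to 17 mm from it, underside to the green end. Pushed near its top towards the green end, it topples.
- blue_vial_centre (a point): Centre, half-way up, of a glass sample vial with a blue cap, 24 mm in diameter, 54 mm tall, standing loose beside the tray; leave it alone.
- red_vial_centre (a point): Centre, half-way up, of a glass sample vial with a red cap, 24 mm in diameter, 54 mm tall, standing loose beside the tray; leave it alone.
- dropper_centre (a point): Centre, half-way up, of a brown glass dropper bottle with a black cap, 36 mm in diameter, 94 mm tall, standing loose beside the tray; leave it alone.
- slide_box: The same slide box, origin at the centre of its underside. Loose, shut (the lid does not open), about 0.16 kg. It topples about its lower edge once leaned some 19 degrees, lands on its underside and then lies with z up, its 100 mm length along the tray, its top 39 mm above the worktop, its far end some 25 to 40 mm short of the green end wall.
Mind the look-alikes: they are no part of the job. Leave any orange look-alike of the part that bears blue_vial_centre alone.

How it is judged:
On the way, in this order (a step that is already met when the one before it is completed fails the run):
1. the slide box lies flat in the tray, lid up (angle between box_centre's own z axis and vertical below 0.08 rad and height (world z) of box_centre below 0.027 m and y of box_centre in the frame of tray between -0.012 and 0.012 m and x of box_centre in the frame of tray between -0.06 and 0.045 m), for 0.2 s.
2. it has been pushed home against the green end (all of step 1 and x of box_centre in the frame of tray above 0.034 m), for 0.2 s.
At the end, for the whole second after the job is handed in: The slide box lies at rest, flat (within 0.08 rad) on the tray's floor between its walls, lid up, its end within 6 mm of the green end wall; the two vials and the dropper bottle stand within 2 cm of where they were (all of step 2 and linear speed of slide_box below 0.01 m/s and angle between each of blue_vial_centre, red_vial_centre, dropper_centre's own z axis and vertical below 0.3 rad and distance of each of blue_vial_centre, red_vial_centre, dropper_centre from where it was at the start of the episode below 0.02 m); the robot touches nothing.
It fails at once if the slide box is lifted off the tray (height (world z) of box_centre above 0.075 m).
It fails at once if the slide box is squeezed or rammed with more than 40 N (contact force between the fingers and slide_box above 40 N).
It fails at once if the blue-capped vial is shifted more than 2 cm or tipped (distance of blue_vial_centre from where it was at the start of the episode above 0.02 m or angle between blue_vial_centre's own z axis and vertical above 0.3 rad).
It fails at once if the red-capped vial is shifted more than 2 cm or tipped (distance of red_vial_centre from where it was at the start of the episode above 0.02 m or angle between red_vial_centre's own z axis and vertical above 0.3 rad).
It fails at once if the dropper bottle is shifted more than 2 cm or tipped (distance of dropper_centre from where it was at the start of the episode above 0.02 m or angle between dropper_centre's own z axis and vertical above 0.3 rad).
It also fails if it takes over 38 s, if anything falls off the work surface, if the arm or the gripper's body presses on something with over 40 N, if the wrist force passes 120 N, or if a joint passes its speed limit or range.

### The arm

A 6-joint arm with a two-finger parallel gripper is mounted at the origin on a cart in front of the work surface, level with it; the furniture and walls round the work are solid. World frame = base frame: x ahead of the robot, y to its left, z up, the work surface at z = 0. Lengths are in m, angles in rad, forces in N, time in s.
With the tool pointing down it reaches from about 0.25 to 0.8 m from the base axis. Payload 3.9 kg.
Tool frame: the origin (TCP) lies midway between the tips of the shut fingers; the grasp point (between the pads) lies 19 mm behind it; z points along the fingers, x is the direction in which the jaws open and shut, and the axes are right-handed (so a half turn about z gives the same grasp; the last joint's range is limited). The gripper opens to 85 mm and grips with 20 to 120 N. Pads are 22 mm wide; open, the fingers measure 114 mm over their backs; the gripper's body (76 mm by 85 mm) begins 54 mm behind the grasp point. The pads swing forward as they close: fully open they stand 13 mm farther back than shut.
Start: joints at [-1.253, 0.26, -0.138, 1.173, 0, 1.571], TCP at [0.164, -0.499, 0.231] pointing down, gripper open.
Joint ranges: [-2.78, 2.78], [-0.83, 1.72], [-1.28, 1.37], [-1.9, 2.12], [-1.57, 1.48], [-3.14, 3.14]. Speed limits (rad/s): [2.57, 2.57, 3.14, 3.14, 3.14, 3.14].

### API

Orientations are given as a unit quaternion [w, x, y, z].
In Python, from rig import get_obs, vision, bot gives the robot as it stands. The module is installed in compiled form; this text tells all that it offers.
- The arm moves only by the tool arm_command, never from a script. Its argument "moves" is text: rows parted by semicolons, each of 5 numbers parted by spaces: the gripper's target within -1 to 1 (shut at 1, half-way at 0, fully open at -1), then the shift along the tool's x, y, z in mm, then the turn about the tool's z in rad. In form: gripper tx ty tz turn; .... A call has exactly 8 rows; each row is the pose to reach, as a shift and turn from the pose commanded when the call began, along the tool's axes at that moment; what a row does not reach only later rows make up. A row lasts 1/8 s, in which the tool goes at most 62.5 mm and 10.7 degrees, less where a joint would pass 70% of its speed; a pose out of reach is approached as far as the arm can. A call with a gripper value outside its range is refused whole. The fingers move at their own pace and stop on an object; "force" is the grip in N (left out, the last holds). Time passes only in rows, so rows that repeat a pose let the fingers close, or fill a call up. It gives the time, the measured TCP pose, the force and the opening at its end, in the units of the state.
- get_obs(): the state, without advancing time (a new reading comes with each control period).
- vision.read_camera(name): name is "scene" or "top"; returns the picture (400x640x3 uint8, blue, green, red); there is no depth.
- vision.camera_params(name): a dict with "K" (3x3 intrinsics, pixels), "R" (3x3) and "t" (3): a world point X has camera coordinates R X + t. Camera axes: x right, y down, z forward; pixel columns grow to the right and rows downward; lengths in m; the calibration is good to about 2 mm. A picture is of the moment at which its call begins. camera_params takes no time and is no camera call.
- bot.sign_off(): hands the job in, once; it reports no verdict.
The state is a dict: "t": time; "joint_positions": joint angles; "dq": joint speeds; "joint_torque": joint torques, N m; "position": TCP position; "ee_rot": TCP orientation; "contact_force": force on the tool from outside, world axes, zero at the start; "wrist_torque": the same for the moment, N m; "finger_gap": finger opening in m.
Only numpy, scipy, OpenCV 4.12 (cv2) and the standard library are available. Lean on these libraries where they do the work, as an engineer would, in place of code of your own. Each camera call takes 0.05 s, during which the arm holds its last target.

## Working session

There is one attempt and no reset: what is moved stays moved. The work goes in short steps, Python scripts to look and compute and a tool call to move; the robot and the scene stay as the last step left them, time stands still between calls to the robot, and variables do not carry over. Pictures are saved under pics/ and viewed, and the job is handed in when it is done.

Besides the shell and the picture viewer there is one more tool, called after ">>>" as name(argument=value, ...) on one line, values as JSON. arm_command: Moves the arm, as the interface text tells. Its arguments: {"type":"object","properties":{"moves":{"type":"string"},"force":{"type":"number"}},"required":["moves"]}

```bash
mkdir -p pics
python3 - <<'E'
from rig import get_obs, vision, bot
import cv2
for n in("scene","top"):
    cv2.imwrite(f"pics/{n}0.png",vision.read_camera(n)); p=vision.camera_params(n); print(n,p)
o=get_obs()
for k in("t","position","ee_rot","contact_force","finger_gap","joint_positions"):print(k,o[k])
E
```

```text
scene {'K': array([[493.96377927,   0.        , 323.18154759],
       [  0.        , 493.96377927, 198.33555604],
       [  0.        ,   0.        ,   1.        ]]), 'R': array([[-0.83334171, -0.55242307,  0.01924415],
       [-0.33745942,  0.48087371, -0.80924756],
       [ 0.43779302, -0.68087387, -0.58715249]]), 't': array([0.45241436, 0.22699901, 0.78541672])}
top {'K': array([[439.22922779,   0.        , 320.31665626],
       [  0.        , 439.22922779, 199.42972691],
       [  0.        ,   0.        ,   1.        ]]), 'R': array([[-0.01822403, -0.99974977,  0.01297272],
       [-0.99572017,  0.01697174, -0.09084766],
       [ 0.09060476, -0.01457281, -0.9957803 ]]), 't': array([0.04202793, 0.53549246, 0.8494074 ])}
t 0.1
position [ 0.16384849 -0.49811883  0.23053527]
ee_rot [-5.21442082e-04  8.10083690e-01 -5.86313560e-01 -7.43607870e-04]
contact_force [-0.40694564 -0.05556031 -0.33691948]
finger_gap 0.08573758849696227
joint_positions [-1.25299332e+00  2.60641719e-01 -1.39241701e-01  1.17272913e+00
 -2.71358414e-05  1.57080486e+00]
```

View pics/scene0.png

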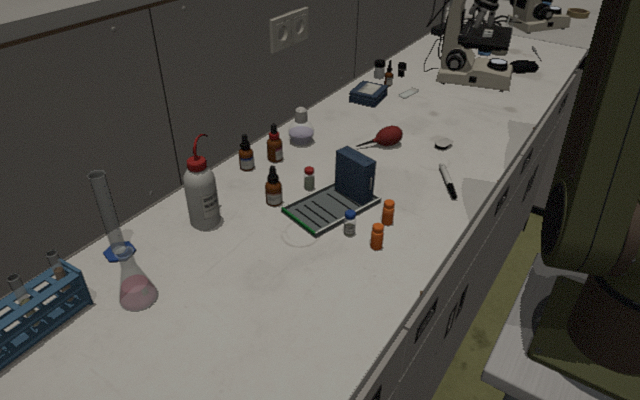

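View pics/top0.png

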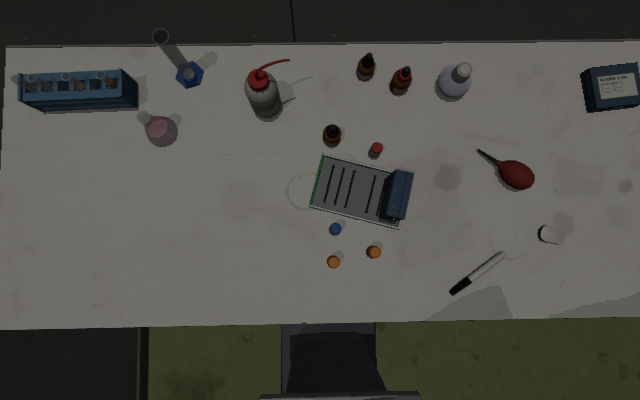

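The standing box is at the right (-y) end of the tray, near (397,195) in the top view. The green rim is at the left, near (317,183). The blue vial is at (335,229), the red vial at (377,149) and the dropper at (332,134). The orange look-alikes are at (334,262) and (374,252), and another blue box lies far right at (610,88). I'll enlarge the tray area.

Run:
```python
import cv2
a=cv2.imread("pics/top0.png")[110:275,295:435]; cv2.imwrite("pics/top0c.png",cv2.convertScaleAbs(cv2.resize(a,None,fx=3.6,fy=3.6,interpolation=2),alpha=1.5))
a=cv2.imread("pics/scene0.png")[140:255,255:415]; cv2.imwrite("pics/scene0c.png",cv2.convertScaleAbs(cv2.resize(a,None,fx=5,fy=5,interpolation=2),alpha=1.5))
```

```text
(no output)
```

View pics/top0c.png

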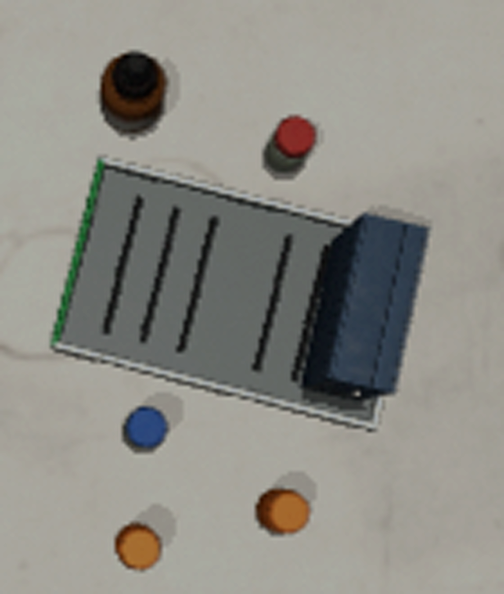

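View pics/scene0c.png

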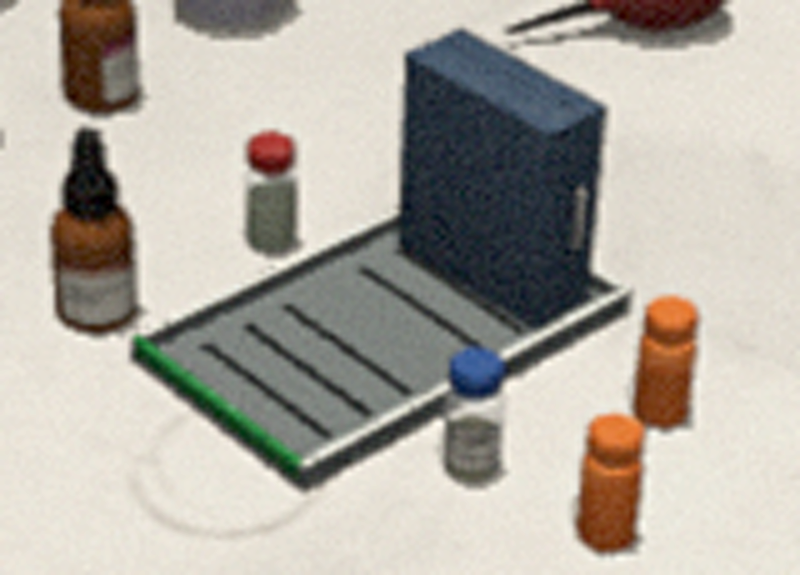

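```bash
cat > h.py <<'E'
import numpy as np
from rig import get_obs, vision, bot
def ray(cam,uv,z):
    p=vision.camera_params(cam);K,R,t=p["K"],p["R"],p["t"]
    d=R.T@np.linalg.solve(K,[uv[0],uv[1],1.]);c=-R.T@t
    return c+d*(z-c[2])/d[2]
def top(x,y,z): return ray("top",((x+.5)/3.6-.5+295,(y+.5)/3.6-.5+110),z)
def sc(x,y,z): return ray("scene",((x+.5)/5-.5+255,(y+.5)/5-.5+140),z)
E
python3 - <<'E'
from h import *
np.set_printoptions(precision=4,suppress=True)
T={}
for n,a in dict(GF=(103,160,.014),GN=(55,346,.014),WN=(377,429,.014),b1=(366,214,.104),b2=(429,227,.104),b3=(396,393,.104),b4=(329,387,.104),red=(296,136,.054),blue=(146,427,.054),drop=(136,72,.094),o1=(284,510,.054)).items():
    T[n]=top(*a);print(n,T[n][:2])
for n,a in dict(GF=(136,342,.014),GN=(302,470,.014),WN=(630,294,.014),b1=(407,54,.104),b2=(461,30,.104),b3=(606,107,.104),b4=(553,133,.104)).items():
    T['s'+n]=sc(*a);print('s'+n,T['s'+n][:2])
for s in('','s'):
    GF,GN,WN=T[s+'GF'],T[s+'GN'],T[s+'WN']
    c=(GF+WN)/2; x=GN-WN; y=GF-GN
    print(s,'tray',c[:2],'len',np.linalg.norm(x),np.linalg.norm(y),'yaw',np.arctan2(x[1],x[0]),np.arctan2(-y[0],y[1]))
    bc=sum(T[s+'b%d'%i] for i in(1,2,3,4))/4
    yaw=np.arctan2(x[1],x[0]);ex=np.array([np.cos(yaw),np.sin(yaw)]);ey=np.array([-ex[1],ex[0]])
    print('box',bc[:2],'in tray',ex@(bc-c)[:2],ey@(bc-c)[:2])
    for i in(1,2,3,4):print(ex@(T[s+'b%d'%i]-c)[:2],ey@(T[s+'b%d'%i]-c)[:2])
print('tool x,y,z axes');from scipy.spatial.transform import Rotation as Ro
o=get_obs();q=o["ee_rot"];print(Ro.from_quat([q[1],q[2],q[3],q[0]]).as_matrix())
E
```

```text
GF [0.6294 0.0248]
GN [0.5247 0.0536]
WN [ 0.4753 -0.1249]
b1 [ 0.582  -0.1057]
b2 [ 0.5749 -0.1374]
b3 [ 0.4912 -0.1177]
b4 [ 0.4948 -0.0841]
red [ 0.6331 -0.0788]
blue [0.4777 0.0056]
drop [0.6595 0.0088]
o1 [ 0.4326 -0.0664]
sGF [0.6253 0.0322]
sGN [0.522 0.061]
sWN [ 0.4723 -0.1168]
sb1 [ 0.5799 -0.1014]
sb2 [ 0.5718 -0.1321]
sb3 [ 0.4902 -0.1127]
sb4 [ 0.4981 -0.0826]
 tray [ 0.5523 -0.0501] len 0.18517925235803684 0.10863675393199095 yaw 1.3006257008246531 -1.838759543951979
box [ 0.5357 -0.1112] in tray -0.06337496713950763 -0.0003022116155677583
-0.04568126971119167 -0.04344171655827498
-0.07815793647554292 -0.045007985496819815
-0.08146656222906465 0.04087910305038279
-0.04819410014223124 0.04636175254244098
s tray [ 0.5488 -0.0423] len 0.18454296850966603 0.10727112651486474 yaw 1.2981834028665706 -1.8421806135335468
box [ 0.535  -0.1072] in tray -0.06624251130779614 -0.004186055357498056
-0.04857390654985985 -0.045885659149480396
-0.08033604796320662 -0.04633982273553077
-0.08359550889483598 0.03750840244188683
-0.052464581823282175 0.03797285801313243
tool x,y,z axes
[[ 0.3125 -0.9499 -0.0006]
 [-0.9499 -0.3125  0.0017]
 [-0.0018  0.     -1.    ]]
```

Both views agree on a tray yaw of about 1.30 rad and a centre near (0.55, -0.046). The box's lid face is at tray x of about -0.082. The chosen box is the standing one inside the grey tray, not the one lying at (610,88). I'll approach high behind the lid face with the jaws set across the tray.

>>> arm_command(moves="-1 -24 -54 0 -0.12; 0 -48 -108 0 -0.24; 0.2 -72 -162 0 -0.36; 0.2 -96 -216 0 -0.48; 0.2 -120 -270 0 -0.6; 0.2 -144 -324 0 -0.72; 0.2 -168 -378 0 -0.84; 0.2 -192 -430 0 -0.97", force=20)

```text
t: 1.1
position: [0.5136, -0.1804, 0.2309]
ee_rot: [0.0, 0.99, -0.139, -0.0]
contact_force: [-0.2, -0.4, 0.4]
finger_gap: 0.0342
```

```bash
cat >> h.py <<'E'
from scipy.spatial.transform import Rotation as Ro
def state():
    o=get_obs();q=o["ee_rot"];M=Ro.from_quat([q[1],q[2],q[3],q[0]]).as_matrix()
    ex=np.array([np.cos(1.30),np.sin(1.30)]);ey=np.array([-ex[1],ex[0]]);d=o["position"][:2]-[.551,-.046]
    print("t",o["t"],"pos",o["position"].round(4),"tray xy",ex@d,ey@d,"F",np.round(o["contact_force"],2),"gap",o["finger_gap"],"-y axis ang",np.arctan2(-M[1,1],-M[0,1]));print("R",M.round(3).tolist())
    return M
E
python3 - <<'E'
from h import *
import cv2
state()
a=vision.read_camera("top")[110:275,295:435]; cv2.imwrite("pics/top1c.png",cv2.convertScaleAbs(cv2.resize(a,None,fx=3.6,fy=3.6,interpolation=2),alpha=1.5))
E
```

```text
t 1.1 pos [ 0.5136 -0.1804  0.2309] tray xy -0.13946758371756995 0.00012173503357631725 F [-0.25 -0.41  0.4 ] gap 0.034161831443546335 -y axis ang 1.2923379616792237
R [[0.961, -0.275, -0.001], [-0.275, -0.961, -0.0], [-0.001, 0.0, -1.0]]
```

>>> arm_command(moves="0.2 0 0 25 -0.01; 0.2 0 0 50 -0.01; 0.2 0 0 75 -0.01; 0.2 0 0 100 -0.01; 0.2 0 0 120 -0.01; 0.2 0 0 135 -0.01; 0.2 0 0 141 -0.01; 0.2 0 0 141 -0.01")

```text
t: 2.15
position: [0.5124, -0.182, 0.0902]
ee_rot: [-0.0, 0.991, -0.136, -0.0]
contact_force: [0.0, -0.0, 0.4]
finger_gap: 0.0344
```

Run:
```python
from h import *
import cv2
state()
for n in("top","scene"):
    a=vision.read_camera(n); a=a[110:275,295:475] if n=="top" else a[100:255,255:435]
    cv2.imwrite(f"pics/{n}2c.png",cv2.convertScaleAbs(cv2.resize(a,None,fx=3.6,fy=3.6,interpolation=2),alpha=1.5))
```

```text
t 2.15 pos [ 0.5124 -0.182   0.0902] tray xy -0.1413657088621361 0.000797991705069583 F [ 0.02 -0.02  0.42] gap 0.03435252627743897 -y axis ang 1.2976144238504372
R [[0.963, -0.27, -0.0], [-0.27, -0.963, 0.0], [-0.0, -0.0, -1.0]]
```

View pics/scene2c.png

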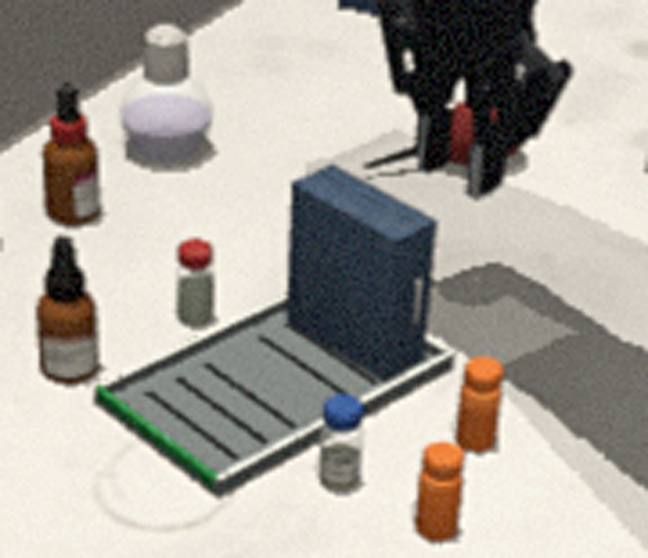

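View pics/top2c.png

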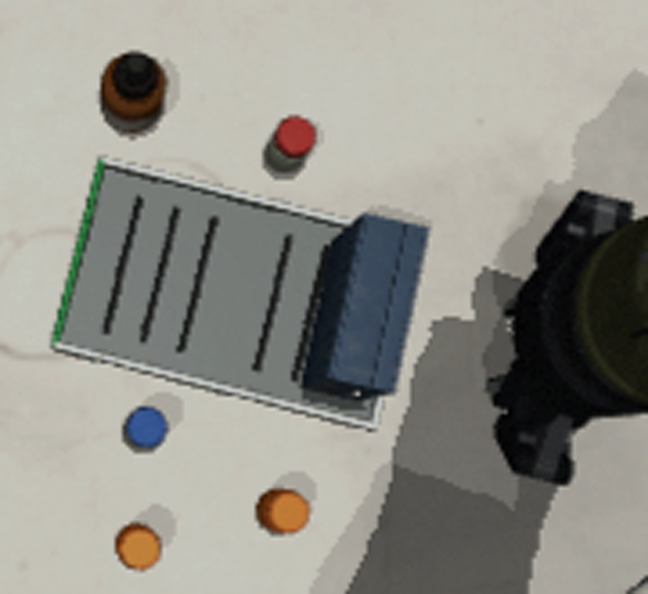

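Scene and tray are unchanged. The fingertips sit level with the box top, behind the lid, and the objects beside the tray haven't moved. I'll close the gap slowly.

>>> arm_command(moves="0.2 0 -8 0 0; 0.2 0 -16 0 0; 0.2 0 -24 0 0; 0.2 0 -30 0 0; 0.2 0 -34 0 0; 0.2 0 -38 0 0; 0.2 0 -41 0 0; 0.2 0 -44 0 0")

```text
t: 3.25
position: [0.5244, -0.1395, 0.0903]
ee_rot: [0.0, 0.991, -0.136, -0.0]
contact_force: [0.1, 1.0, 0.0]
finger_gap: 0.0342
```

>>> arm_command(moves="0.2 0 -3 0 0; 0.2 0 -6 0 0; 0.2 0 -9 0 0; 0.2 0 -12 0 0; 0.2 0 -15 0 0; 0.2 0 -18 0 0; 0.2 0 -21 0 0; 0.2 0 -24 0 0")

```text
t: 4.25
position: [0.5309, -0.1162, 0.0903]
ee_rot: [-0.0, 0.991, -0.136, -0.0]
contact_force: [0.5, 0.2, 0.6]
finger_gap: 0.0344
```

Run:
```python
from h import *
import cv2
state()
for n in("scene",):
    a=vision.read_camera(n); a=a[100:255,255:435]
    cv2.imwrite(f"pics/{n}3c.png",cv2.convertScaleAbs(cv2.resize(a,None,fx=3.6,fy=3.6,interpolation=2),alpha=1.5))
```

```text
t 4.25 pos [ 0.5309 -0.1162  0.0903] tray xy -0.07303378869880685 0.0006026962697906246 F [0.5  0.18 0.58] gap 0.03435629764267287 -y axis ang 1.2978441227394297
R [[0.963, -0.27, -0.0], [-0.27, -0.963, 0.0], [-0.0, -0.0, -1.0]]
```

View pics/scene3c.png

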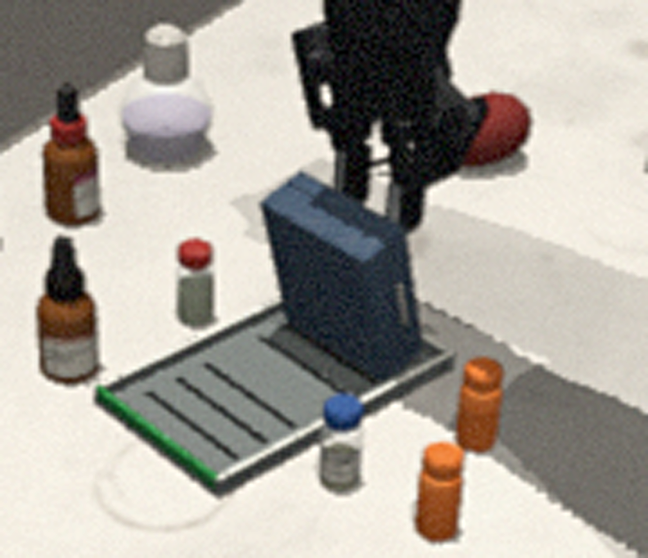

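The box is leaning towards the green end, with its top edge at crop (262,205)-(360,255), and the forces are tiny. I'll keep pushing at the same pace.

>>> arm_command(moves="0.2 0 -3 0 0; 0.2 0 -6 0 0; 0.2 0 -9 0 0; 0.2 0 -12 0 0; 0.2 0 -15 0 0; 0.2 0 -18 0 0; 0.2 0 -21 0 0; 0.2 0 -24 0 0")

```text
t: 5.3
position: [0.5374, -0.0932, 0.0903]
ee_rot: [-0.0, 0.991, -0.136, -0.0]
contact_force: [-0.3, -0.3, -0.3]
finger_gap: 0.0338
```

Run:
```python
from h import *
import cv2
state()
for n in("scene",):
    a=vision.read_camera(n); a=a[100:255,255:435]
    cv2.imwrite(f"pics/{n}4c.png",cv2.convertScaleAbs(cv2.resize(a,None,fx=3.6,fy=3.6,interpolation=2),alpha=1.5))
```

```text
t 5.3 pos [ 0.5374 -0.0932  0.0903] tray xy -0.049096516077835675 0.000530424017211376 F [-0.31 -0.28 -0.32] gap 0.033780487799163726 -y axis ang 1.297822371282617
R [[0.963, -0.27, -0.0], [-0.27, -0.963, 0.0], [-0.0, 0.0, -1.0]]
```

View pics/scene4c.png

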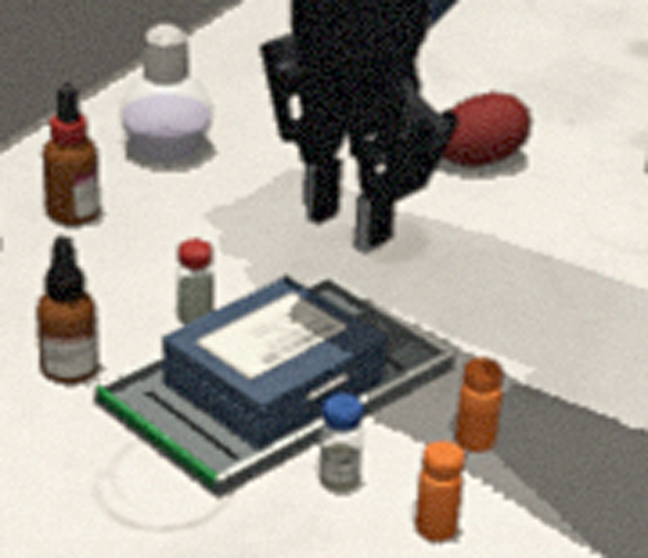

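The box lies flat in the tray with the label up. I'll measure where it lies.

Run:
```python
from h import *
def s(x,y,z): return ray("scene",((x+.5)/3.6-.5+255,(y+.5)/3.6-.5+100),z)
ex=np.array([np.cos(1.30),np.sin(1.30)]);ey=np.array([-ex[1],ex[0]])
c=np.array([.5488,-.0423]) # scene-view tray centre
for p in((288,278),(387,338),(165,343),(263,402)):
    P=s(*p,.039)[:2];print(p,P,ex@(P-c),ey@(P-c))
```

```text
(288, 278) [ 0.57873544 -0.09817303] -0.045829216812745384 -0.043790507570159905
(387, 338) [ 0.49772251 -0.07805992] -0.04811993726383998 0.03965039769667029
(165, 343) [6.00297062e-01 8.59680237e-05] 0.054616750211364425 -0.03828221886413224
(263, 402) [0.5234169  0.01449974] 0.04793990789250568 0.0396519636396921
```

>>> arm_command(moves="0.2 0 10 0 0; 0.2 0 20 0 0; 0.2 0 30 0 0; 0.2 0 32 12 0; 0.2 0 32 28 0; 0.2 0 32 46 0; 0.2 0 32 60 0; 0.2 0 32 68 0")

```text
t: 6.35
position: [0.528, -0.124, 0.0211]
ee_rot: [-0.0, 0.991, -0.136, -0.001]
contact_force: [-0.3, 0.1, -0.3]
finger_gap: 0.0339
```

>>> arm_command(moves="0.2 0 -3 0 0; 0.2 0 -6 0 0; 0.2 0 -9 0 0; 0.2 0 -12 0 0; 0.2 0 -15 0 0; 0.2 0 -18 0 0; 0.2 0 -21 0 0; 0.2 0 -24 0 0")

```text
t: 7.35
position: [0.5348, -0.1014, 0.0223]
ee_rot: [0.001, 0.991, -0.136, -0.0]
contact_force: [-1.2, -1.7, 1.9]
finger_gap: 0.0342
```

Run:
```python
from h import *
import cv2
state()
a=vision.read_camera("scene")[100:255,255:435]
cv2.imwrite("pics/scene5c.png",cv2.convertScaleAbs(cv2.resize(a,None,fx=3.6,fy=3.6,interpolation=2),alpha=1.5))
```

```text
t 7.35 pos [ 0.5348 -0.1014  0.0223] tray xy -0.05769590670671588 0.0007990874780591442 F [-1.23 -1.73  1.93] gap 0.03416459387396734 -y axis ang 1.2976407919781634
R [[0.963, -0.27, -0.001], [-0.27, -0.963, -0.001], [-0.0, 0.001, -1.0]]
```

View pics/scene5c.png

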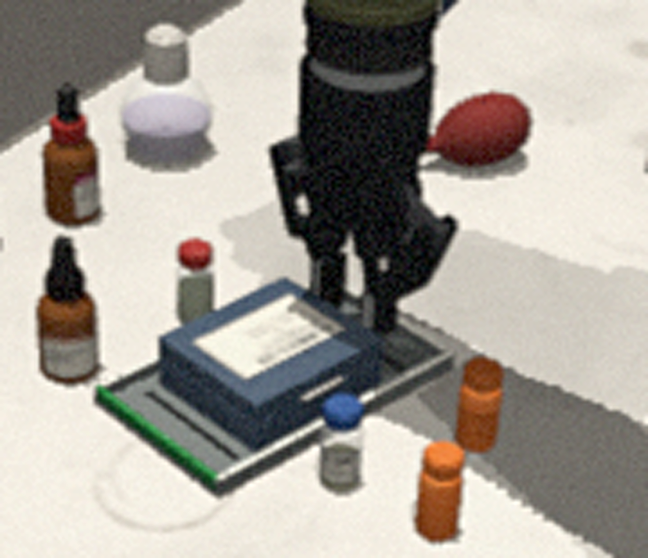

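The fingers are on the near end and the box has started sliding, with about 2 N of force. Continuing.

>>> arm_command(moves="0.2 0 -3 0 0; 0.2 0 -6 0 0; 0.2 0 -9 0 0; 0.2 0 -12 0 0; 0.2 0 -15 0 0; 0.2 0 -18 0 0; 0.2 0 -21 0 0; 0.2 0 -24 0 0")

```text
t: 8.4
position: [0.5417, -0.0777, 0.0223]
ee_rot: [-0.0, 0.991, -0.136, -0.0]
contact_force: [-0.7, -2.0, -0.2]
finger_gap: 0.0341
```

Run:
```python
from h import *
import cv2
state()
a=vision.read_camera("scene")[100:255,255:435]
cv2.imwrite("pics/scene6c.png",cv2.convertScaleAbs(cv2.resize(a,None,fx=3.6,fy=3.6,interpolation=2),alpha=1.5))
```

```text
t 8.4 pos [ 0.5417 -0.0777  0.0223] tray xy -0.0330693012235598 0.0004899918366245906 F [-0.66 -2.03 -0.22] gap 0.03410230820597948 -y axis ang 1.297813193160253
R [[0.963, -0.27, -0.0], [-0.27, -0.963, 0.0], [-0.0, -0.0, -1.0]]
```

View pics/scene6c.png

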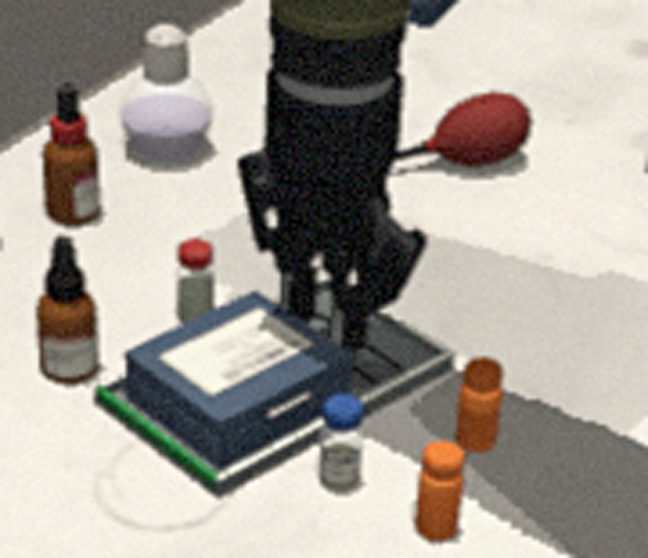

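The box is nearly home, with roughly 10 mm left. I'll go 1 mm per row.

>>> arm_command(moves="0.2 0 -1 0 0; 0.2 0 -2 0 0; 0.2 0 -3 0 0; 0.2 0 -4 0 0; 0.2 0 -5 0 0; 0.2 0 -6 0 0; 0.2 0 -7 0 0; 0.2 0 -8 0 0")

```text
t: 9.45
position: [0.5438, -0.0702, 0.0223]
ee_rot: [-0.0, 0.991, -0.136, -0.0]
contact_force: [-1.4, -1.7, -1.2]
finger_gap: 0.0342
```

>>> arm_command(moves="0.2 0 -0.5 0 0; 0.2 0 -1 0 0; 0.2 0 -1.5 0 0; 0.2 0 -2 0 0; 0.2 0 -2.5 0 0; 0.2 0 -3 0 0; 0.2 0 -3 0 0; 0.2 0 -3 0 0")

```text
t: 10.45
position: [0.5444, -0.0686, 0.0224]
ee_rot: [0.001, 0.991, -0.136, -0.0]
contact_force: [-1.0, -5.2, 0.2]
finger_gap: 0.0344
```

Run:
```python
from h import *
import cv2
state()
a=vision.read_camera("scene")[100:255,255:435]
cv2.imwrite("pics/scene7c.png",cv2.convertScaleAbs(cv2.resize(a,None,fx=3.6,fy=3.6,interpolation=2),alpha=1.5))
```

```text
t 10.45 pos [ 0.5444 -0.0686  0.0224] tray xy -0.023587572402939377 0.00030841121554035995 F [-1.02 -5.19  0.23] gap 0.03437705027942995 -y axis ang 1.2972708050517443
R [[0.963, -0.27, -0.0], [-0.27, -0.963, -0.003], [0.0, 0.003, -1.0]]
```

View pics/scene7c.png

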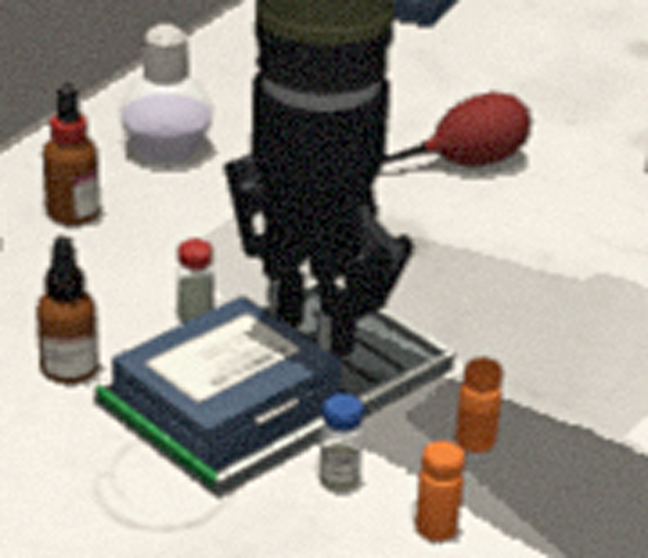

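The TCP stalled: it moved 1.6 mm of the 3 mm commanded and the force rose to 5 N. That fits contact with the green wall. I'll press 1.5 mm more to confirm, then back off and lift in the next call.

>>> arm_command(moves="0.2 0 -0.5 0 0; 0.2 0 -1 0 0; 0.2 0 -1.5 0 0; 0.2 0 -1.5 0 0; 0.2 0 -1.5 0 0; 0.2 0 -1.5 0 0; 0.2 0 -1.5 0 0; 0.2 0 -1.5 0 0")

```text
t: 11.5
position: [0.5445, -0.0686, 0.0225]
ee_rot: [0.003, 0.991, -0.137, -0.0]
contact_force: [-1.9, -9.1, 1.4]
finger_gap: 0.034
```

>>> arm_command(moves="0.2 0 2 0 0; 0.2 0 6 0 0; 0.2 0 12 0 0; 0.2 0 20 0 0; 0.2 0 28 -10 0; 0.2 0 34 -40 0; 0.2 0 40 -80 0; 0.2 0 60 -120 0")

```text
t: 12.5
position: [0.5288, -0.1238, 0.1441]
ee_rot: [-0.0, 0.991, -0.136, 0.0]
contact_force: [1.2, -0.8, -0.4]
finger_gap: 0.0345
```

>>> arm_command(moves="0.2 0 40 -20 0; 0.2 0 80 -30 0; 0.2 0 120 -30 0; 0.2 0 150 -30 0; 0.2 0 150 -30 0; 0.2 0 150 -30 0; 0.2 0 150 -30 0; 0.2 0 150 -30 0")

```text
t: 13.5
position: [0.4886, -0.2673, 0.1723]
ee_rot: [-0.0, 0.991, -0.135, -0.0]
contact_force: [0.2, 0.6, -0.1]
finger_gap: 0.0342
```

Run:
```python
from h import *
import cv2
state()
a=vision.read_camera("scene")[140:255,255:415]; cv2.imwrite("pics/scene8c.png",cv2.convertScaleAbs(cv2.resize(a,None,fx=5,fy=5,interpolation=2),alpha=1.5))
a=vision.read_camera("top")[110:275,295:435]; cv2.imwrite("pics/top8c.png",cv2.convertScaleAbs(cv2.resize(a,None,fx=3.6,fy=3.6,interpolation=2),alpha=1.5))
```

```text
t 13.5 pos [ 0.4886 -0.2673  0.1723] tray xy -0.2299214196968837 0.0009085580413194533 F [ 0.16  0.57 -0.06] gap 0.03420497344973467 -y axis ang 1.2991603145330939
R [[0.963, -0.268, -0.0], [-0.268, -0.963, 0.0], [-0.0, -0.0, -1.0]]
```

View pics/scene8c.png

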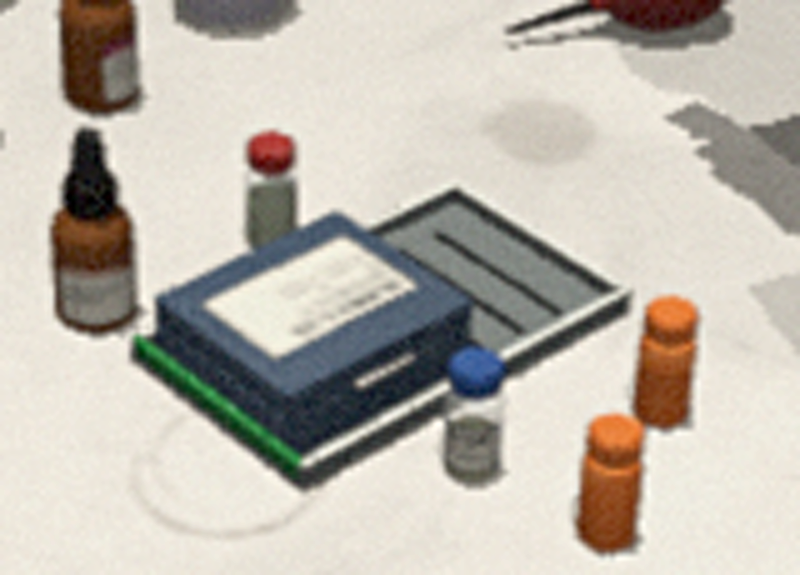

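View pics/top8c.png

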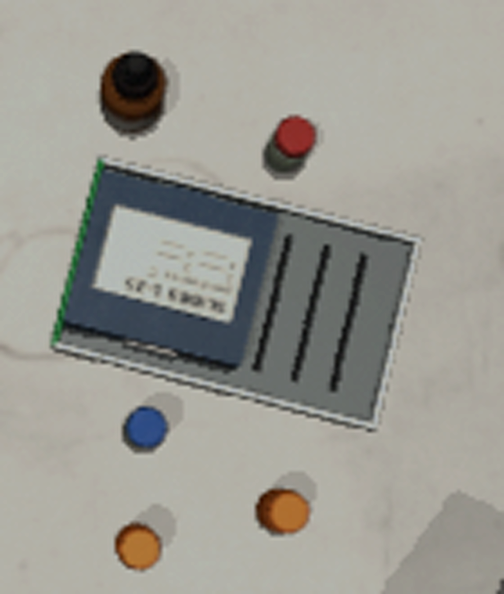

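The box lies flat, label up, and square against the green rim: its edge runs (103,165)-(62,330) in the top crop. The vials and the dropper are at the same pixels as before, and the arm is clear.

```bash
python3 -c "
from rig import bot
print(bot.sign_off())"
```

```text
the job is handed in; nothing more can be done
None
```

The slide box now lies flat in the tray with its lid up, pushed fully home against the green-rimmed end. I handed the job in at about 13.6 s; the hand-in reported no verdict.

- **Push:** I tipped the box over by pushing near its top with the fingertips. I then slid it along the tray with a force of about 2 N. I never gripped or lifted it.
- **Home against the wall:** the fingers stopped moving while the force rose from 5 to 9 N, the highest reading I took. The finger position at that point was within about 3 mm of what I had predicted.
- **Last look:** both cameras show the box flat, label up and square against the green rim. The two vials, the dropper bottle and the orange look-alikes are at the same pixels as at the start. The arm is clear of everything.
- **Disagreement:** the two camera views placed the tray up to 8 mm apart, so I relied on the force reading rather than the images to decide the box was home.

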